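Snap the pour-spout insert into a sauce bottle

TASK

Set the red pour-spout insert from the tray into the open mouth of the bottle clamped in the nest and let go of it, then take the seating tool with the blue handle, put it over the spout and press straight down until the insert clicks fully home, its flange flush on the mouth. Press with feeling, for the bottle may first settle in its nest and the neck cracks above 30 N; then stand the tool back on the post of its rest, and leave the jars and everything else on the table alone.

Things in the scene. Friction and masses are not known exactly. Their poses are not given: they have to be found in the camera images.
- insert_grip (a point): Red pour-spout insert, 51 mm tall, 30 g, standing plug down in the tray, round about its z axis. This point is on its axis, 35 mm above its bottom, half-way up the spout, a plain cylinder 18 mm across from 19 to 51 mm above the bottom: take it there, staying above the flange (50 mm across, 15 to 19 mm above the bottom).
- insert_flange (a point): On the insert's axis in the plane of the flange's underside, 20 mm below insert_grip; z along the spout. When the insert is home this point lies in the plane of the bottle's rim; set in loosely, it stays about 7 mm above it.
- spout_insert: Origin at the centre of the plug's bottom, z along the spout. Plug, 15 mm long under the flange: 31 mm across at the bottom, widening to a 39 mm snap bead 7 to 8.5 mm above the bottom, then 34 mm up to the flange.
- mouth (a point): Centre of the bottle's mouth in the plane of its rim, at first 134 to 153 mm above the table; it sinks when the bottle does; z up. Cream neck 52 mm across outside; bore 42 mm across, 33 mm deep. Six sprung nubs 4 mm below the rim leave 34.6 mm between them and give way outwards; an insert set in loosely rests on them by its taper.
- bottle_nest: Fixed white nest, 124 mm square, steel jaws to 65 mm; origin under the mouth. The bottle hangs in the jaws 0 to 10 mm off its floor (unknown) and slides down at 4 to 7 N until it stands. Then the insert takes a force rising to 11 to 18 N, drops into the click, and 2 mm on, flange on rim, the force rises steeply. Above 30 N the neck cracks.
- tool_grip (a point): Seating tool, 104 mm tall, 180 g, loose, upright on its rest, round about its z axis. This point is on its axis half-way up the handle, 71 mm above the pressing face. Handle: blue, 26 mm across from 54 to 88 mm above the face, then a 33 mm knob up to 104 mm. A shoulder from 54 down to 44 mm widens to the steel bell.
- tool_face (a point): Centre of the seating tool's ring-shaped pressing face, its underside, 71 mm below tool_grip; z along the handle. Steel bell above it 47 mm across, 44 mm tall, with a bore 28 mm across and 38 mm deep, which goes over the spout (32 mm above the flange) so that the face presses on the flange.
- seating_tool: The seating tool again: its origin lies at the centre of its pressing face, z along the handle.
- rest_top (a point): Tool rest: fixed steel disc 92 mm across, 8 mm high, with an upright post 18 mm across and 24 mm tall at its centre. This point is at the foot of the post, on the disc's top, 8 mm above the table; the tool stands with its face here and its bore over the post.
- tray_floor (a point): Centre of the inner floor, 4 mm above the table, of the fixed steel tray in which the insert stands: 104 mm square, walls 4 mm thick and 14 mm high.
- jar_26: Sauce jar with a black lid, 70 mm across, 116 mm tall, origin at the centre of its underside; to be left alone.
- jar_29: Another such jar, to be left alone.
- jar_30: Another such jar, to be left alone.
- jar_88: Labelled sauce jar with a black lid, 70 mm across, 116 mm tall, origin under its centre; to be left alone.
- tape: Roll of brown packing tape lying flat, 100 mm across, 48 mm high, origin under its centre; to be left alone.
- date_stamp: Red hand stamp, 27 x 46 mm, 80 mm tall, origin under its centre; to be left alone.
Things that resemble listed ones, but are neither listed nor needed, are in the scene too. Leave any yellow look-alike of the part that bears rest_top alone.

How it is judged:
On the way, in this order (a step that is already met when the one before it is completed fails the run):
1. the insert stands loosely in the bottle's mouth, let go, not yet pressed in (z of insert_flange in the frame of mouth between 0.004 and 0.011 m and horizontal distance between insert_flange and mouth below 0.005 m and angle between insert_flange's own z axis and vertical below 0.15 rad and contact force between the fingers and spout_insert below 0.1 N), for 0.2 s.
2. the insert is home, with the seating tool pressing on it (z of insert_flange in the frame of mouth below 0.0013 m and horizontal distance between insert_flange and mouth below 0.003 m and angle between insert_flange's own z axis and vertical below 0.05 rad and contact force between seating_tool and spout_insert above 3 N), for 0.1 s.
At the end, for the whole second after the job is handed in: Insert home: flange underside within 1.3 mm of the rim, axis within 3 mm of the mouth's centre, upright within 0.05 rad. Seating tool at rest on its rest: face within 3 mm of the disc and 8 mm of its centre, bore over the post, upright within 0.06 rad. Nothing held (z of insert_flange in the frame of mouth below 0.0013 m and horizontal distance between insert_flange and mouth below 0.003 m and angle between insert_flange's own z axis and vertical below 0.05 rad and horizontal distance between tool_face and rest_top below 0.008 m and z of tool_face in the frame of rest_top below 0.003 m and angle between tool_face's own z axis and vertical below 0.06 rad and linear speed of each of seating_tool, spout_insert below 0.02 m/s); the robot touches nothing.
It fails at once if the seating tool presses on the insert with more than 30 N (the neck cracks) (contact force between seating_tool and spout_insert above 30 N).
It fails at once if the hand, or the tool directly, bears on the bottle or its nest with more than 25 N (contact force between any of the arm, the fingers, seating_tool and bottle_nest above 25 N).
It fails at once if a jar, the tape roll or the stamp is moved by more than 20 mm (distance of any of jar_26, jar_29, jar_30, jar_88, tape, date_stamp from where it was at the start of the episode above 0.02 m).
It also fails if it takes over 72 s, if anything falls off the work surface, if the arm or the gripper's body presses on something with over 40 N, if the wrist force passes 120 N, or if a joint passes its speed limit or range.

ROBOT

A 6-joint arm with a two-finger parallel gripper is mounted at the origin on the work surface; the furniture and walls round the work are solid. World frame = base frame: x ahead of the robot, y to its left, z up, the work surface at z = 0. Lengths are in m, angles in rad, forces in N, time in s.
With the tool pointing down it reaches from about 0.4 to 0.825 m from the base axis. Payload 7 kg.
Tool frame: the origin (TCP) lies midway between the tips of the shut fingers; the grasp point (between the pads) lies 19 mm behind it; z points along the fingers, y is the line along which they close (so a half turn about z gives the same grasp; the last joint's range is limited). The gripper opens to 85 mm and grips with 20 to 120 N. Pads are 22 mm wide; open, the fingers measure 114 mm over their backs; the gripper's body (76 mm by 85 mm) begins 54 mm behind the grasp point. The pads swing forward as they close: fully open they stand 13 mm farther back than shut.
Start: joints at [-0.973, 0.359, 0.012, 0, -1.224, -0.288], TCP at [0.206, -0.643, 0.231] pointing down, gripper open.
Joint ranges: [-3.07, 3.07], [-1.43, 2.12], [-1.02, 1.25], [-3.03, 1.67], [-3.05, -0], [-3.03, 3.03]. Speed limits (rad/s): [2.39, 2.39, 3.01, 3.14, 3.14, 3.14].

INTERFACE

Orientations are given as [roll, pitch, yaw] about the fixed x, y, z axes, in that order (R = Rz(yaw) Ry(pitch) Rx(roll)).
In Python, from plant import bot gives the robot as it stands.
- The arm moves only by the tool jog_arm, never from a script. Its argument "plan" is one flat list of numbers, 7 for each row, row after row: the shift along the world's x, y, z in units of 30 mm (1.0 is 30 mm), then the turn, a rotation vector about the world's x, y, z in units of 5 degrees (1.0 is 5 degrees), then the gripper command: -1 is shut, 1 is fully open, values between are in proportion. In form: [dx, dy, dz, wx, wy, wz, gripper, dx, dy, dz, wx, wy, wz, gripper, ...]. A call has 1 to 5 rows; each row shifts and turns the commanded pose from where the row before left it; what a row does not reach is not made up. A row lasts 1/12 s, in which the tool goes at most 41.7 mm and 7.16 degrees, less where a joint would pass 70% of its speed; a pose out of reach is approached as far as the arm can. A call with a number of a shift or a turn outside -1 to 1 is refused whole. A call with a gripper value outside its range is refused whole. The fingers move at their own pace and stop on an object; the grip force is fixed at half the most. Time passes only in rows, so rows that do not move let the fingers close. It gives the time, the measured TCP pose, the force, the opening and the grip force at its end, in the units of the state.
- bot.sense(): the state, without advancing time (a new reading comes with each control period).
- bot.grab_frame(name): name is "scene" or "top"; returns a dict with "pixels" (384x512x3 uint8, red, green, blue), "z_map" (384x512 float32, m along the optical axis (not along the pixel's ray), 0 where there is no reading), "K" (3x3 intrinsics, pixels), "k1" (the pictures are not rectified: a ray, as slopes to the right and down, at radius r is drawn at 1 + k1 r^2 times it, then the intrinsics apply), "rvec" (rotation vector, rad) and "tvec" (3), from world to camera coordinates, as OpenCV has them. Camera axes: x right, y down, z forward; pixel columns grow to the right and rows downward; lengths in m; the calibration is good to about 2 mm. A picture is of the moment at which its call begins.
- bot.hand_in(): hands the job in; it is judged then, once.
The state is a dict: "clock": time; "qpos": joint angles; "qd": joint speeds; "effort": joint torques, N m; "position": TCP position; "orientation": TCP orientation; "force": force on the tool from outside, world axes, zero at the start; "ft_torque": the same for the moment, N m; "grip_width": opening from 0.0 (shut) to 1.0 (fully open); "grasp_force": force on a finger pad.
Only numpy, scipy, OpenCV 4.12 (cv2) and the standard library are available. Lean on these libraries where they do the work, as an engineer would, in place of code of your own. Each camera call takes 0.05 s, during which the arm holds its last target. There are 200 camera calls.

## Working session

There is one attempt and no reset: what is moved stays moved. The work goes in short steps, Python scripts to look and compute and a tool call to move; the robot and the scene stay as the last step left them, time stands still between calls to the robot, and variables do not carry over. Pictures are saved under pics/ and viewed, at most 10 in all, crops included, and the job is handed in when it is done.

Besides the shell and the picture viewer there is one more tool, called after "Emit:" in YAML: its name, and indented under it one key for each argument. jog_arm: Moves the arm, as the interface text tells. Its arguments: {"type":"object","properties":{"plan":{"type":"array","items":{"type":"number","minimum":-1,"maximum":1}}},"required":["plan"]}

```bash
mkdir -p pics; cat > h.py <<'E'
import numpy as np, cv2
from plant import bot
def grab(n):
    f=bot.grab_frame(n); f['R']=cv2.Rodrigues(np.array(f['rvec'],float))[0]; f['t']=np.array(f['tvec'],float).ravel(); return f
def rays(f,uv):
    K=np.array(f['K'],float); uv=np.atleast_2d(np.array(uv,float))
    d=np.array([f['k1'],0,0,0,0],float)
    p=cv2.undistortPoints(uv.reshape(-1,1,2),K,d).reshape(-1,2)
    return np.c_[p,np.ones(len(p))]
def plane(f,uv,z):
    r=rays(f,uv)@f['R']; c=-f['R'].T@f['t']
    return c+r*((z-c[2])/r[:,2:3])
def cloud(f):
    v,u=np.mgrid[0:384,0:512]; r=rays(f,np.c_[u.ravel(),v.ravel()])
    P=(r*f['z_map'].reshape(-1,1)-f['t'])@f['R']; P[f['z_map'].ravel()<=0]=np.nan
    return P.reshape(384,512,3)
def proj(f,P):
    return cv2.projectPoints(np.atleast_2d(P).astype(float),np.array(f['rvec'],float),f['t'],np.array(f['K'],float),np.array([f['k1'],0,0,0,0],float))[0].reshape(-1,2)
def save(n,im,s=1): cv2.imwrite('pics/'+n+'.png',cv2.resize(im[...,::-1],None,fx=s,fy=s,interpolation=cv2.INTER_CUBIC))
E
python3 - <<'E'
from h import *
import pickle
for n in('scene','top'):
    f=grab(n); save(n+'0',f['pixels'],1.5); pickle.dump(f,open(n+'.pkl','wb')); print(n,f['K'],f['k1'],-f['R'].T@f['t'])
print(bot.sense())
E
```

```text
scene [[492.05213509   0.         254.72944195]
 [  0.         492.05213509 191.08866975]
 [  0.           0.           1.        ]] -0.17323497190263137 [-0.39518584  0.90456196  1.17238011]
top [[351.95988312   0.         252.09254785]
 [  0.         351.95988312 197.46339284]
 [  0.           0.           1.        ]] 0.013678081639299408 [0.4100657  0.02187996 1.24683289]
{'clock': 0.1, 'qpos': array([-9.72903003e-01,  3.59312048e-01,  1.11719304e-02, -3.13643511e-04,
       -1.22413330e+00, -2.88078577e-01]), 'qd': array([-0.00099456, -0.00253284,  0.00362437,  0.0026161 , -0.00041298,
        0.00053309]), 'effort': array([-3.15861173e-03, -5.84763515e+01,  2.94108009e+01,  6.95452720e+00,
       -3.11289958e-03, -3.20970275e-05]), 'position': array([ 0.20562497, -0.64246241,  0.23046788]), 'orientation': array([ 3.14009265e+00, -1.36984071e-04, -2.83188459e+00]), 'force': array([-0.05019937,  0.22267059,  0.57909386]), 'ft_torque': array([-0.00910932, -0.00088532,  0.04428928]), 'grasp_force': 0.0, 'grip_width': 0.9950126810948475}
```

View pics/scene0.png

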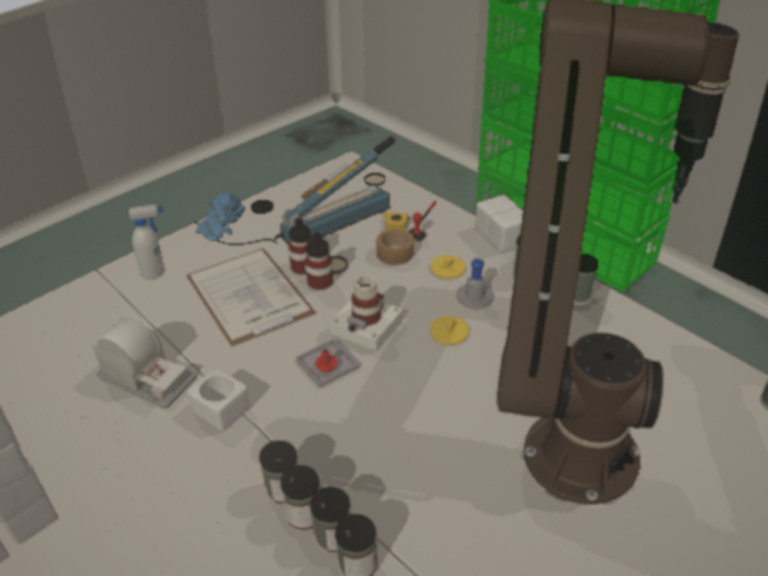

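View pics/top0.png

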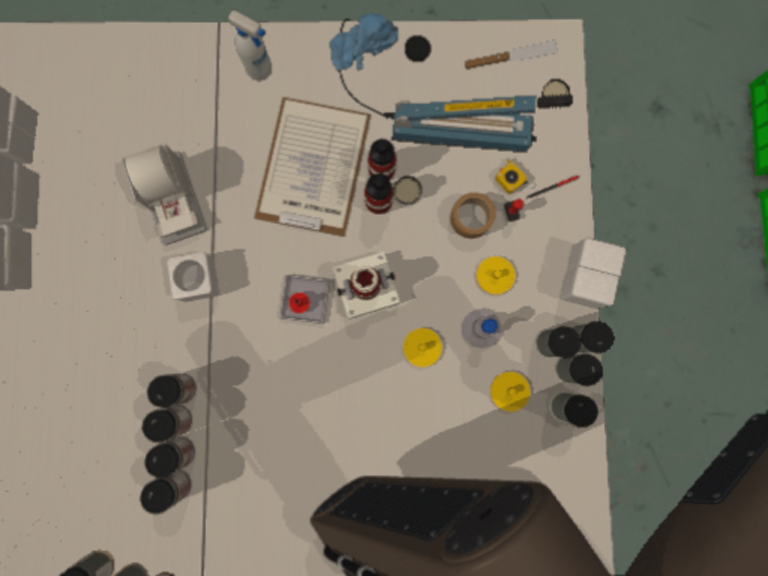

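The scene shows the red insert in its grey tray (scene 327,358; top 300,301), the bottle in its white nest (365,300; top 367,281) and the blue-handled tool on a grey disc (477,280; top 489,326). The three yellow discs (top 496,275, 424,347 and 511,391) are the look-alikes. The red stamp is at top (515,208). I'll measure these and make one enlarged crop.

```bash
cat > meas.py <<'E'
from h import *
def blobs(f,kind,roi):
    hsv=cv2.cvtColor(f['pixels'],cv2.COLOR_RGB2HSV); h,s,v=[hsv[...,i].astype(int) for i in range(3)]
    m={'red':((h<8)|(h>172))&(s>150)&(v>110),'blue':(h>105)&(h<128)&(s>120)}[kind]
    M=np.zeros_like(m); x0,y0,x1,y1=roi; M[y0:y1,x0:x1]=m[y0:y1,x0:x1]; return M
E
python3 - <<'E'
from meas import *
import pickle
F={n:pickle.load(open(n+'.pkl','rb')) for n in('scene','top')}
for n,k,roi in[('top','red',(185,180,222,218)),('scene','red',(200,220,240,255)),('top','blue',(305,200,345,235)),('scene','blue',(305,165,330,205))]:
    f=F[n];M=blobs(f,k,roi);P=cloud(f);v,u=np.nonzero(M);p=P[M]
    print(n,k,M.sum(),(u.min(),u.max(),v.min(),v.max()),np.c_[u,v].mean(0),'z pct',np.nanpercentile(p[:,2],[5,50,95]).round(3))
    for zlo,zhi in[(0.012,.028),(.045,.062),(.1,.125)]:
        q=p[(p[:,2]>zlo)&(p[:,2]<zhi)]
        if len(q)>5: print('  z',zlo,len(q),q.min(0).round(4),q.max(0).round(4),((q.min(0)+q.max(0))/2).round(4))
f=F['top'];P=cloud(f)
# mouth region
p=P[165:210,222:268].reshape(-1,3); q=p[(p[:,2]>.115)]
print('bottle z',np.nanmax(p[:,2]),len(q)); 
top=np.nanpercentile(q[:,2],90); q=q[q[:,2]>top-.008]; print(top,q.min(0),q.max(0),(q.min(0)+q.max(0))/2)
save('crop',np.vstack([f['pixels'][160:240,180:345],cv2.resize(F['scene']['pixels'][165:260,195:338],(165,110))]),4)
for n,z in(('knob',.112),): print(plane(f,[326,217.5],z))
E
```

```text
top red 138 (np.int64(193), np.int64(205), np.int64(195), np.int64(208)) [199.12318841 201.55072464] z pct [0.018 0.022 0.054]
  z 0.012 118 [0.5196 0.186  0.0166] [0.5659 0.2286 0.0265] [0.5427 0.2073 0.0215]
  z 0.045 17 [0.5338 0.1985 0.0482] [0.5512 0.2134 0.0571] [0.5425 0.206  0.0527]
scene red 85 (np.int64(212), np.int64(223), np.int64(236), np.int64(246)) [216.87058824 241.70588235] z pct [0.02  0.026 0.044]
  z 0.012 53 [0.518  0.1907 0.0157] [0.5617 0.2312 0.0279] [0.5398 0.211  0.0218]
top blue 74 (np.int64(321), np.int64(330), np.int64(213), np.int64(221)) [325.7972973 217.       ] z pct [0.078 0.109 0.113]
  z 0.1 67 [ 0.4663 -0.2303  0.105 ] [ 0.4924 -0.2041  0.1149] [ 0.4794 -0.2172  0.1099]
scene blue 40 (np.int64(315), np.int64(320), np.int64(174), np.int64(184)) [317.625 178.3  ] z pct [0.078 0.104 0.113]
  z 0.1 24 [ 0.4651 -0.2188  0.1012] [ 0.4851 -0.1978  0.1138] [ 0.4751 -0.2083  0.1075]
bottle z 0.14460591161755323 205
0.14135642873017804 [0.55648735 0.02445498 0.13394259] [0.60432928 0.07232087 0.14460591] [0.58040831 0.04838792 0.13927425]
[[ 0.47742069 -0.2162826   0.112     ]]
```

```bash
python3 -c "
import cv2;i=cv2.imread('pics/crop.png');print(i.shape);cv2.imwrite('pics/crop2.png',cv2.resize(i,(500,580)) if i.shape[0]>600 else i)"
```

```text
(760, 660, 3)
```

View pics/crop2.png

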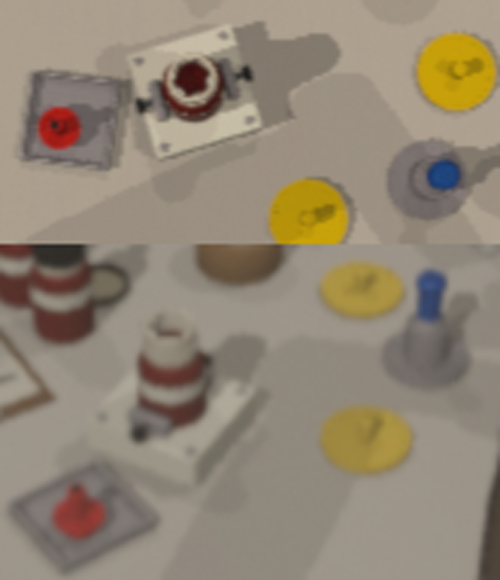

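The crop confirms my choices. The insert stands alone in the tray, and the blue-handled tool is on the grey disc, so the yellow discs are decoys. The bottle neck is cream, with its mouth open.

The measured positions fit the given sizes:
- **Insert:** about (0.5425, 0.207), top at z≈0.055.
- **Mouth:** (0.580, 0.048), rim at z≈0.141, ring about 48 mm across.
- **Tool:** (0.478, -0.2165), top at z≈0.112.

I'll travel at z≈0.23.

Emit:
jog_arm:
  plan: [0.6, 0.944, 0, 0, 0, 0, 1, 0.6, 0.944, 0, 0, 0, 0, 1, 0.6, 0.944, 0, 0, 0, 0, 1, 0.6, 0.944, 0, 0, 0, 0, 1, 0.6, 0.944, 0, 0, 0, 0, 1]

```text
clock: 0.52
position: [0.2961, -0.4997, 0.2308]
orientation: [3.141, -0.0, -2.832]
force: [-0.3, 0.1, 0.2]
grip_width: 0.999
grasp_force: 0.0
```

Emit:
jog_arm:
  plan: [0.6, 0.944, 0, 0, 0, 0, 1, 0.6, 0.944, 0, 0, 0, 0, 1, 0.6, 0.944, 0, 0, 0, 0, 1, 0.6, 0.944, 0, 0, 0, 0, 1, 0.6, 0.944, 0, 0, 0, 0, 1]

```text
clock: 0.93
position: [0.3862, -0.358, 0.2311]
orientation: [3.141, -0.0, -2.832]
force: [1.5, 0.1, 0.4]
grip_width: 0.999
grasp_force: 0.0
```

Emit:
jog_arm:
  plan: [0.6, 0.944, 0, 0, 0, 0, 1, 0.6, 0.944, 0, 0, 0, 0, 1, 0.6, 0.944, 0, 0, 0, 0, 1, 0.6, 0.944, 0, 0, 0, 0, 1, 0.6, 0.944, 0, 0, 0, 0, 1]

```text
clock: 1.35
position: [0.4761, -0.2164, 0.2312]
orientation: [3.141, -0.0, -2.832]
force: [0.8, -0.5, -0.1]
grip_width: 1.001
grasp_force: 0.0
```

Emit:
jog_arm:
  plan: [0.15, 0.944, 0, 0, 0, 0, 1, 0.15, 0.944, 0, 0, 0, 0, 1, 0.15, 0.944, 0, 0, 0, 0, 1, 0.15, 0.944, 0, 0, 0, 0, 1, 0.15, 0.944, 0, 0, 0, 0, 1]

```text
clock: 1.77
position: [0.498, -0.075, 0.2311]
orientation: [3.141, -0.0, -2.832]
force: [0.5, -0.6, -0.2]
grip_width: 1.001
grasp_force: 0.0
```

Emit:
jog_arm:
  plan: [0.15, 0.944, 0, 0, 0, 0, 1, 0.15, 0.944, 0, 0, 0, 0, 1, 0.15, 0.944, 0, 0, 0, 0, 1, 0.15, 0.944, 0, 0, 0, 0, 1, 0.15, 0.944, 0, 0, 0, 0, 1]

```text
clock: 2.18
position: [0.5205, 0.0666, 0.2311]
orientation: [3.141, -0.0, -2.832]
force: [0.5, -1.2, 0.1]
grip_width: 0.999
grasp_force: 0.0
```

Emit:
jog_arm:
  plan: [0.15, 0.944, 0, 0, 0, 0, 1, 0.15, 0.944, 0, 0, 0, 0, 1, 0.15, 0.944, 0, 0, 0, 0, 1, 0.15, 0.944, 0, 0, 0, 0, 1, 0.15, 0.944, 0, 0, 0, 0, 1]

```text
clock: 2.6
position: [0.543, 0.2081, 0.231]
orientation: [-3.142, -0.001, -2.832]
force: [0.0, 0.1, 0.4]
grip_width: 1.002
grasp_force: 0.0
```

Emit:
jog_arm:
  plan: [0, 0, -0.9, 0, 0, 0, 1, 0, 0, -0.9, 0, 0, 0, 1, 0, 0, -0.9, 0, 0, 0, 1, 0, 0, -0.9, 0, 0, 0, 1, 0, 0, -0.9, 0, 0, 0, 1]

```text
clock: 3.02
position: [0.5429, 0.2067, 0.0949]
orientation: [3.142, -0.0, -2.832]
force: [0.3, 0.3, -0.1]
grip_width: 1.002
grasp_force: 0.0
```

Emit:
jog_arm:
  plan: [0, -0.03, -0.6, 0, 0, 0, 1, 0, 0, -0.6, 0, 0, 0, 1, 0, 0, -0.5, 0, 0, 0, 1, 0, 0, -0.4, 0, 0, 0, 1, 0, 0, -0.13, 0, 0, 0, 1]

```text
clock: 3.43
position: [0.542, 0.2049, 0.0271]
orientation: [-3.141, -0.004, -2.832]
force: [-0.7, -0.8, -1.2]
grip_width: 0.997
grasp_force: 0.0
```

Emit:
jog_arm:
  plan: [0, 0, 0, 0, 0, 0, 0.2, 0, 0, 0, 0, 0, 0, -0.2, 0, 0, 0, 0, 0, 0, -0.4, 0, 0, 0, 0, 0, 0, -0.5, 0, 0, 0, 0, 0, 0, -0.6]

```text
clock: 3.85
position: [0.5437, 0.2062, 0.0303]
orientation: [3.141, 0.001, -2.832]
force: [1.2, -0.3, 0.6]
grip_width: 0.302
grasp_force: 0.0
```

Emit:
jog_arm:
  plan: [0, 0, 0, 0, 0, 0, -1, 0, 0, 0, 0, 0, 0, -1, 0, 0, 0, 0, 0, 0, -1, 0, 0, 0, 0, 0, 0, -1, 0, 0, 0, 0, 0, 0, -1]

```text
clock: 4.27
position: [0.5436, 0.2061, 0.0302]
orientation: [3.141, 0.001, -2.832]
force: [-1.2, 0.4, 6.3]
grip_width: 0.189
grasp_force: 58.7
```

Emit:
jog_arm:
  plan: [0, 0, 0.2, 0, 0, 0, -1, 0, 0, 0.6, 0, 0, 0, -1, 0, 0, 0.9, 0, 0, 0, -1, 0, 0, 0.9, 0, 0, 0, -1, 0, 0, 0.9, 0, 0, 0, -1]

```text
clock: 4.68
position: [0.5429, 0.2055, 0.1356]
orientation: [-3.141, -0.001, -2.832]
force: [1.0, 0.0, -0.1]
grip_width: 0.188
grasp_force: 58.5
```

Emit:
jog_arm:
  plan: [0, 0, 0.9, 0, 0, 0, -1, 0, 0, 0.9, 0, 0, 0, -1, 0, 0, 0.6, 0, 0, 0, -1, 0, 0, 0.2, 0, 0, 0, -1, 0, 0, 0, 0, 0, 0, -1]

```text
clock: 5.1
position: [0.5438, 0.2062, 0.2143]
orientation: [3.14, 0.003, -2.832]
force: [0.2, 0.1, -0.2]
grip_width: 0.186
grasp_force: 58.5
```

```bash
python3 - <<'E'
from meas import *
s=bot.sense();print(s['position'],s['force'],s['grip_width'],s['grasp_force'])
for n,roi in(('top',(170,160,230,220)),('scene',(180,170,260,260))):
    f=grab(n);M=blobs(f,'red',roi);v,u=np.nonzero(M);print(n,M.sum(),u.min(),u.max(),v.min(),v.max())
    p=cloud(f)[M];p=p[p[:,2]>.12]
    if len(p):print(p.min(0),p.max(0))
    save('lift_'+n,f['pixels'][140:260,160:300],4)
i=[cv2.imread(f'pics/lift_{n}.png') for n in('top','scene')]
cv2.imwrite('pics/lift.png',cv2.resize(np.hstack(i),(800,343)))
E
```

```text
[0.54381797 0.20623359 0.2142982 ] [ 0.16887395  0.12089604 -0.20130648] 0.18639704930694365 58.52577524492517
top 57 187 198 194 202
[0.51117576 0.18072489 0.20147379] [0.54533822 0.21445163 0.35027692]
scene 53 208 220 196 204
[0.5193353  0.18776982 0.20038012] [0.55370447 0.2283934  0.20904046]
```

View pics/lift.png

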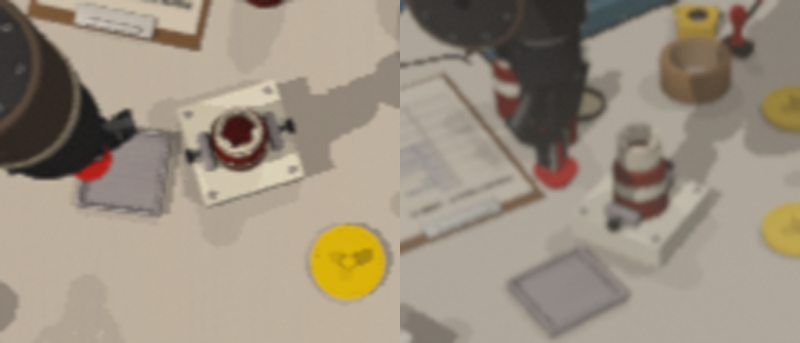

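The insert is held plug down with its flange at z≈0.205 (lift crop: red flange at 95,163 and 555,172), and the tray is empty. Next I'll check how it sits in the hand and refine the mouth against the scene view.

```bash
python3 - <<'E'
from meas import *
a=np.linspace(0,2*np.pi,73)
def circ(c,r): return np.c_[c[0]+r*np.cos(a),c[1]+r*np.sin(a),0*a+c[2]]
for n in('scene','top'):
    f=grab(n)
    q=np.vstack([proj(f,circ((.5438,.2062,z),.025)) for z in(.203,.207)]);print(n,'flange pred',q.min(0),q.max(0))
    P=cloud(f); sel=(np.abs(P[...,0]-.58)<.04)&(np.abs(P[...,1]-.048)<.04)&(P[...,2]>.118)&(P[...,2]<.16)
    hsv=cv2.cvtColor(f['pixels'],cv2.COLOR_RGB2HSV)
    cr=sel&(hsv[...,1]<90)
    v,u=np.nonzero(cr);print(' cream',cr.sum(),u.min(),u.max(),v.min(),v.max(),'z',np.percentile(P[cr][:,2],[50,80,90,95,100]).round(4))
    for z in(.139,.141,.144):
        q=proj(f,circ((.5804,.0484,z),.026));print(' rim pred',z,q.min(0).round(1),q.max(0).round(1))
    if n=='top':
        (x,y),r=cv2.minEnclosingCircle(np.c_[u,v].astype(np.float32));print(x,y,r,plane(f,[x,y],.141))
E
```

```text
scene flange pred [205.99575472 192.41698277] [222.301579   203.81163317]
 cream 180 236 250 183 198 z [0.1324 0.14   0.1421 0.1431 0.1452]
 rim pred 0.139 [236.8 182.6] [252.2 192.2]
 rim pred 0.141 [236.8 182.1] [252.2 191.7]
 rim pred 0.144 [236.8 181.4] [252.2 191. ]
top flange pred [181.57537975 186.17053158] [198.58922392 202.96941567]
 cream 123 236 251 178 194 z [0.1385 0.1413 0.1423 0.1432 0.146 ]
 rim pred 0.139 [235.3 177.3] [251.7 193.4]
 rim pred 0.141 [235.3 177.2] [251.7 193.4]
 rim pred 0.144 [235.2 177. ] [251.7 193.2]
243.2872314453125 185.58511352539062 8.445119857788086 [[0.57930473 0.04898762 0.141     ]]
```

Emit:
jog_arm:
  plan: [0.17, -0.75, 0, 0, 0, 0, -1, 0.17, -0.75, 0, 0, 0, 0, -1, 0.17, -0.75, 0, 0, 0, 0, -1, 0.17, -0.75, 0, 0, 0, 0, -1, 0.17, -0.75, 0, 0, 0, 0, -1]

```text
clock: 5.72
position: [0.5682, 0.0922, 0.2108]
orientation: [-3.141, -0.003, -2.832]
force: [0.5, -0.4, 0.1]
grip_width: 0.188
grasp_force: 58.6
```

Emit:
jog_arm:
  plan: [0.17, -0.75, 0, 0, 0, 0, -1, 0.18, -0.74, 0, 0, 0, 0, -1, 0, 0, -0.5, 0, 0, 0, -1, 0, 0, -0.5, 0, 0, 0, -1, 0, 0, 0, 0, 0, 0, -1]

```text
clock: 6.13
position: [0.577, 0.0475, 0.1781]
orientation: [3.141, -0.007, -2.834]
force: [-0.2, 0.5, -0.3]
grip_width: 0.189
grasp_force: 58.6
```

```bash
python3 - <<'E'
from meas import *
s=bot.sense();print(s['position'],s['force'],s['orientation'])
f=grab('scene');save('hover_s',f['pixels'][140:220,200:290],5);g=grab('top');save('hover_t',g['pixels'][150:230,200:290],5)
cv2.imwrite('pics/hover.png',cv2.resize(np.hstack([cv2.imread('pics/hover_s.png'),cv2.imread('pics/hover_t.png')]),(800,356)))
M=blobs(f,'red',(225,140,265,178));v,u=np.nonzero(M);print(M.sum(),u.min(),u.max(),v.min(),v.max())
a=np.linspace(0,6.28,73);c=s['position']
for n,p in(('scene',f),):
    q=proj(p,np.c_[c[0]+.025*np.cos(a),c[1]+.025*np.sin(a),0*a+c[2]-.009]);print(q.min(0),q.max(0))
E
```

```text
[0.5769952  0.04748872 0.17811628] [-0.20589201  0.54638344 -0.30089902] [ 3.14114735 -0.0068757  -2.83353939]Traceback (most recent call last):
  File "<stdin>", line 5, in <module>
    return umr_minimum(a, axis, None, out, keepdims, initial, where)
ValueError: zero-size array to reduction operation minimum which has no identity
```

View pics/hover.png

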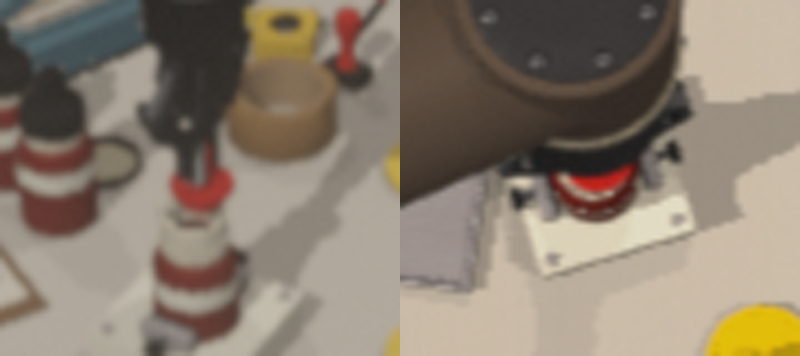

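The insert hovers just above the neck (scene crop: flange centred about 201,188, neck about 196,230). I'll measure that offset.

```bash
python3 - <<'E'
from meas import *
s=bot.sense();print(s['position'],s['force'],s['orientation'])
f=grab('scene');hsv=cv2.cvtColor(f['pixels'],cv2.COLOR_RGB2HSV);s3=f['pixels']
red=blobs(f,'red',(225,165,270,200))
for v in range(176,204): 
    r=s3[v,225:265].astype(int); 
    u=np.nonzero(red[v])[0]; cr=np.nonzero((hsv[v,225:265,1]<75)&(hsv[v,225:265,2]>125))[0]+225
    if v>183: print(v,'sat',hsv[v,230:258,1].tolist(),'val',hsv[v,230:258,2].tolist()) if v in(180,190,192,194,196) else 0
    print(v,'red',(u.min(),u.max()) if len(u) else None,end=';')
c=s['position']; a=np.linspace(0,6.28,73)
q=proj(f,np.c_[c[0]+.025*np.cos(a),c[1]+.025*np.sin(a),0*a+c[2]-.009]);print('flange',q.min(0),q.max(0))
for z in(.141,.125):
    q=proj(f,np.c_[.58+.026*np.cos(a),.049+.026*np.sin(a),0*a+z]);print('neck',z,q.min(0),q.max(0))
print((f['R'][:2]).round(2))
E
```

```text
[0.57861487 0.04831133 0.18120366] [-0.17871721  0.07752369 -0.38610695] [-3.14117961e+00 -3.08665716e-03 -2.83180012e+00]
176 red None;177 red None;178 red (np.int64(247), np.int64(249));179 red (np.int64(247), np.int64(250));180 red (np.int64(239), np.int64(250));181 red (np.int64(239), np.int64(250));182 red (np.int64(240), np.int64(249));183 red (np.int64(241), np.int64(248));184 red (np.int64(241), np.int64(247));185 red (np.int64(243), np.int64(245));186 red None;187 red None;188 red None;189 red None;190 sat [29, 30, 29, 29, 29, 32, 37, 38, 39, 44, 55, 61, 66, 69, 67, 69, 58, 45, 41, 39, 38, 34, 31, 31, 29, 29, 29, 29] val [175, 176, 175, 175, 174, 170, 166, 167, 165, 146, 121, 113, 112, 111, 114, 119, 131, 153, 163, 155, 146, 159, 172, 175, 175, 175, 176, 175]
190 red None;191 red None;192 sat [29, 29, 29, 30, 31, 33, 37, 40, 39, 39, 38, 40, 38, 40, 40, 40, 41, 40, 40, 40, 40, 35, 32, 29, 29, 29, 31, 31] val [175, 175, 176, 176, 175, 169, 160, 159, 164, 165, 166, 166, 166, 167, 167, 164, 157, 152, 146, 139, 140, 153, 168, 174, 175, 176, 175, 172]
192 red None;193 red None;194
[... 196 characters left out ...]
, 158, 153, 149, 147, 146, 143, 141, 153, 165, 169, 165, 160, 151]
194 red None;195 red None;196 sat [29, 29, 31, 33, 43, 67, 58, 47, 40, 39, 39, 39, 39, 38, 38, 39, 39, 40, 41, 41, 55, 78, 78, 53, 37, 36, 32, 35] val [175, 175, 175, 171, 153, 130, 136, 153, 161, 164, 165, 163, 162, 160, 160, 158, 155, 154, 149, 137, 120, 102, 92, 97, 109, 122, 135, 140]
196 red None;197 red None;198 red None;199 red None;200 red None;201 red None;202 red None;203 red None;flange [237.17932292 175.19573324] [252.19693437 184.38028565]
neck 0.141 [236.75281462 182.22510281] [252.18329064 191.84012777]
neck 0.125 [236.90701106 185.90400236] [252.24447756 195.5507844 ]
[[-0.68 -0.73 -0.01]
 [-0.45  0.44 -0.78]]
```

```bash
python3 - <<'E'
from h import *
import pickle
a=np.linspace(0,6.28,181)
for n in('scene','top'):
    f=pickle.load(open(n+'.pkl','rb'));P=cloud(f)
    sel=(np.abs(P[...,0]-.58)<.05)&(np.abs(P[...,1]-.048)<.05)&(P[...,2]>.112)
    for v in range(176,202):
        u=np.nonzero(sel[v])[0]
        if len(u):print(n,v,u.min(),u.max(),P[v,u,2].round(3).tolist() if v%4==0 else '')
    for c in((.58,.049),(.5825,.0515)):
      for z in(.141,.13): q=proj(f,np.c_[c[0]+.026*np.cos(a),c[1]+.026*np.sin(a),0*a+z]);print(c,z,q.min(0).round(1),q.max(0).round(1))
    x0,y0=(225,172) 
    save('neck_'+n,f['pixels'][y0:y0+30,x0:x0+40],10)
E
python3 -c "
import cv2,numpy as np
cv2.imwrite('pics/neck.png',np.hstack([cv2.imread('pics/neck_scene.png'),cv2.imread('pics/neck_top.png')]))"
```

```text
scene 183 242 245 
scene 184 239 247 [0.147, 0.142, 0.143, 0.14, 0.141, 0.143, 0.139, 0.144, 0.138]
scene 185 237 249 
scene 186 236 249 
scene 187 236 250 
scene 188 236 250 [0.141, 0.134, 0.129, 0.127, 0.13, 0.126, 0.125, 0.119, 0.124, 0.123, 0.124, 0.128, 0.134, 0.141]
scene 189 236 250 
scene 190 236 250 
scene 191 236 250 
scene 192 236 250 [0.128, 0.132, 0.137, 0.142, 0.14, 0.139, 0.144, 0.143, 0.142, 0.139, 0.138, 0.139, 0.136, 0.134, 0.125]
scene 193 236 250 
scene 194 236 250 
scene 195 236 250 
scene 196 236 250 [0.114, 0.117, 0.119, 0.127, 0.124, 0.126, 0.125, 0.125, 0.126, 0.125, 0.127, 0.125, 0.121, 0.119, 0.114]
scene 197 237 248 
scene 198 239 250 
scene 199 239 245 
(0.58, 0.049) 0.141 [236.8 182.2] [252.2 191.8]
(0.58, 0.049) 0.13 [236.9 184.8] [252.2 194.4]
(0.5825, 0.0515) 0.141 [235.7 182.2] [251.1 191.8]
(0.5825, 0.0515) 0.13 [235.8 184.7] [251.2 194.4]
top 178 240 247 
top 179 238 248 
top 180 237 249 [0.137, 0.141, 0.14, 0.14, 0.134, 0.116, 0.115, 0.12, 0.115, 0.138, 0.141, 0.137, 0.141]
top 181 237 250 
top 182 236 250 
top 183 236 251 
top 184 236 251 [0.142, 0.139, 0.118, 0.118, 0.116, 0.114, 0.122, 0.118, 0.117, 0.116, 0.116, 0.114, 0.112, 0.117, 0.14, 0.137]
top 185 236 251 
top 186 236 251 
top 187 236 251 
top 188 236 251 [0.142, 0.143, 0.139, 0.113, 0.12, 0.117, 0.115, 0.114, 0.117, 0.115, 0.113, 0.118, 0.122, 0.14, 0.14, 0.126]
top 189 236 251 
top 190 237 250 
top 191 237 250 
top 192 238 249 [0.123, 0.132, 0.138, 0.141, 0.142, 0.143, 0.14, 0.136, 0.143, 0.132, 0.125, 0.113]
top 193 239 248 
top 194 242 245 
(0.58, 0.049) 0.141 [235.1 177.3] [251.5 193.5]
(0.58, 0.049) 0.13 [235.3 177.9] [251.5 193.9]
(0.5825, 0.0515) 0.141 [234.3 176.5] [250.7 192.7]
(0.5825, 0.0515) 0.13 [234.5 177.1] [250.7 193.2]
```

View pics/neck.png

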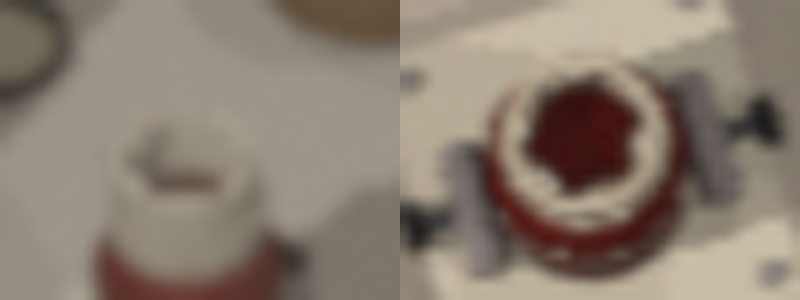

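Neck crop: the cream neck spans scene columns 236–250 and top columns 236–251, and the bore is open. The two views disagree by a few mm, so I'll compare flange and neck within each hover frame, which cancels the calibration error.

```bash
python3 - <<'E'
from meas import *
a=np.linspace(0,6.28,181);s=bot.sense();c=s['position'];print(c)
for n in('scene','top'):
    f=grab(n);P=cloud(f);hsv=cv2.cvtColor(f['pixels'],cv2.COLOR_RGB2HSV).astype(int)
    m=((hsv[...,0]<9)|(hsv[...,0]>170))&(hsv[...,1]>90)&(P[...,2]>.155)&(P[...,2]<.2)&(np.abs(P[...,0]-.58)<.05)
    for v in range(170,196):
        u=np.nonzero(m[v])[0]
        if len(u):print(n,v,u.min(),u.max(),len(u),P[v,u,2].mean().round(3))
    for dz in(-.007,-.011):
        q=proj(f,np.c_[c[0]+.025*np.cos(a),c[1]+.025*np.sin(a),0*a+c[2]+dz]);print('pred',q.min(0).round(1),q.max(0).round(1))
E
```

```text
[0.57924748 0.04864751 0.18215798]
scene 175 246 247 2 0.193
scene 176 246 248 3 0.185
scene 177 246 249 4 0.178
scene 178 238 250 7 0.178
scene 179 238 251 11 0.179
scene 180 238 251 14 0.178
scene 181 238 250 13 0.174
scene 182 238 250 13 0.174
scene 183 239 249 11 0.173
scene 184 240 248 9 0.174
scene 185 241 247 7 0.166
scene 186 244 245 2 0.16
pred [236.9 174.5] [252.  183.6]
pred [237.  175.4] [252.  184.6]
top 187 251 251 1 0.174
top 188 248 250 3 0.172
top 189 238 250 9 0.174
top 190 239 249 11 0.174
top 191 240 248 9 0.174
top 192 243 245 3 0.173
pred [235.  175.9] [251.2 192. ]
pred [235.1 176.2] [251.2 192.1]
```

Emit:
jog_arm:
  plan: [0.06, 0.09, -0.1, 0, 0, 0, -1, 0, 0, -0.1, 0, 0, 0, -1, 0, 0, -0.1, 0, 0, 0, -1, 0, 0, -0.1, 0, 0, 0, -1, 0, 0, -0.05, 0, 0, 0, -1]

```text
clock: 6.8
position: [0.5808, 0.0514, 0.1683]
orientation: [3.142, -0.001, -2.832]
force: [-0.7, 0.5, 0.1]
grip_width: 0.191
grasp_force: 58.6
```

Emit:
jog_arm:
  plan: [0, 0, -0.05, 0, 0, 0, -1, 0, 0, -0.05, 0, 0, 0, -1, 0, 0, 0, 0, 0, 0, -1]

```text
clock: 7.05
position: [0.5809, 0.0513, 0.1656]
orientation: [3.142, -0.0, -2.832]
force: [0.1, -0.4, -0.3]
grip_width: 0.189
grasp_force: 58.6
```

Emit:
jog_arm:
  plan: [0, 0, -0.05, 0, 0, 0, -1, 0, 0, -0.05, 0, 0, 0, -1, 0, 0, 0, 0, 0, 0, -1]

```text
clock: 7.3
position: [0.5812, 0.0514, 0.1627]
orientation: [3.142, 0.0, -2.832]
force: [0.3, -1.1, 0.2]
grip_width: 0.184
grasp_force: 58.6
```

Emit:
jog_arm:
  plan: [0, 0, -0.03, 0, 0, 0, -1, 0, 0, -0.03, 0, 0, 0, -1, 0, 0, 0, 0, 0, 0, -1]

```text
clock: 7.55
position: [0.5816, 0.0515, 0.1614]
orientation: [-3.141, 0.001, -2.832]
force: [1.4, -0.0, 0.4]
grip_width: 0.19
grasp_force: 58.7
```

Emit:
jog_arm:
  plan: [0, 0, -0.04, 0, 0, 0, -1, 0, 0, 0, 0, 0, 0, -1, 0, 0, 0, 0, 0, 0, -1]

```text
clock: 7.8
position: [0.5817, 0.0515, 0.1604]
orientation: [-3.141, 0.002, -2.832]
force: [2.7, -0.0, 2.9]
grip_width: 0.186
grasp_force: 59.1
```

```bash
python3 - <<'E'
from h import *
for i in range(3):
    grab('top');s=bot.sense();print(s['position'].round(4),s['force'].round(2),s['ft_torque'].round(3))
E
```

```text
[0.5817 0.0516 0.1604] [2.42 1.1  3.76] [ 0.215 -0.876  0.027]
[0.5817 0.0515 0.1604] [2.61 0.85 5.29] [ 0.337 -0.915 -0.027]
[0.5817 0.0515 0.1604] [2.07 1.55 4.81] [ 0.345 -0.898  0.004]
```

Emit:
jog_arm:
  plan: [0.05, 0.025, 0.03, 0, 0, 0, -1, 0, 0, 0, 0, 0, 0, -1, 0, 0, 0, 0, 0, 0, -1]

```text
clock: 8.2
position: [0.5822, 0.0519, 0.1606]
orientation: [-3.142, -0.001, -2.832]
force: [0.8, -0.2, 3.8]
grip_width: 0.184
grasp_force: 59.1
```

```bash
python3 - <<'E'
from h import *
for i in range(3):
    grab('top');s=bot.sense();print(s['position'].round(4),s['force'].round(2),s['ft_torque'].round(3))
E
```

```text
[0.5821 0.0519 0.1606] [0.44 0.41 3.93] [-0.186  0.072  0.026]
[0.5822 0.0519 0.1606] [-0.89  0.58  3.83] [-0.191  0.159  0.025]
[0.5822 0.0519 0.1606] [-0.2  -0.31  3.1 ] [-0.168  0.204 -0.031]
```

Emit:
jog_arm:
  plan: [0, 0, 0, 0, 0, 0, -0.3, 0, 0, 0, 0, 0, 0, 0, 0, 0, 0, 0, 0, 0, 0.3, 0, 0, 0, 0, 0, 0, 0.6, 0, 0, 0, 0, 0, 0, 0.6]

```text
clock: 8.77
position: [0.5824, 0.0521, 0.1605]
orientation: [3.142, -0.001, -2.832]
force: [0.4, -0.6, -0.2]
grip_width: 0.797
grasp_force: 0.0
```

Emit:
jog_arm:
  plan: [0, 0, 0.2, 0, 0, 0, 0.6, 0, 0, 0.5, 0, 0, 0, 0.6, 0, 0, 0.9, 0, 0, 0, 0.6, 0, 0, 0.9, 0, 0, 0, 0.6, 0, 0, 0.3, 0, 0, 0, 1]

```text
clock: 9.18
position: [0.5843, 0.0523, 0.2495]
orientation: [-3.141, 0.006, -2.831]
force: [-0.0, -0.2, -0.5]
grip_width: 0.923
grasp_force: 0.0
```

Emit:
jog_arm:
  plan: [-0.3, -0.9, 0, 0, 0, 0, 1, -0.35, -0.9, 0, 0, 0, 0, 1, -0.35, -0.9, 0, 0, 0, 0, 1, -0.35, -0.9, 0, 0, 0, 0, 1, -0.35, -0.9, 0, 0, 0, 0, 1]

```text
clock: 9.6
position: [0.5309, -0.0839, 0.2452]
orientation: [-3.142, 0.001, -2.831]
force: [0.3, 0.1, -0.8]
grip_width: 1.0
grasp_force: 0.0
```

```bash
python3 - <<'E'
from meas import *
f=grab('scene');g=grab('top');save('a',f['pixels'][145:225,195:345],5);save('b',g['pixels'][150:230,195:345],5)
cv2.imwrite('pics/placed.png',cv2.resize(np.vstack([cv2.imread('pics/a.png'),cv2.imread('pics/b.png')]),(562,600)))
for n,p in(('scene',f),('top',g)):
    P=cloud(p);hsv=cv2.cvtColor(p['pixels'],cv2.COLOR_RGB2HSV).astype(int)
    m=((hsv[...,0]<9)|(hsv[...,0]>170))&(hsv[...,1]>90)&(P[...,2]>.135)&(P[...,2]<.2)&(np.abs(P[...,0]-.58)<.05)&(np.abs(P[...,1]-.05)<.05)
    v,u=np.nonzero(m);print(n,len(u),u.min(),u.max(),v.min(),v.max(),np.nanpercentile(P[m][:,2],[10,25,50,75,95]).round(4))
print(bot.sense()['position'],bot.sense()['force'])
E
```

```text
scene 130 237 250 177 190 [0.1497 0.1521 0.1545 0.1635 0.184 ]Traceback (most recent call last):
  File "<stdin>", line 7, in <module>
    return umr_minimum(a, axis, None, out, keepdims, initial, where)
ValueError: zero-size array to reduction operation minimum which has no identity
```

View pics/placed.png

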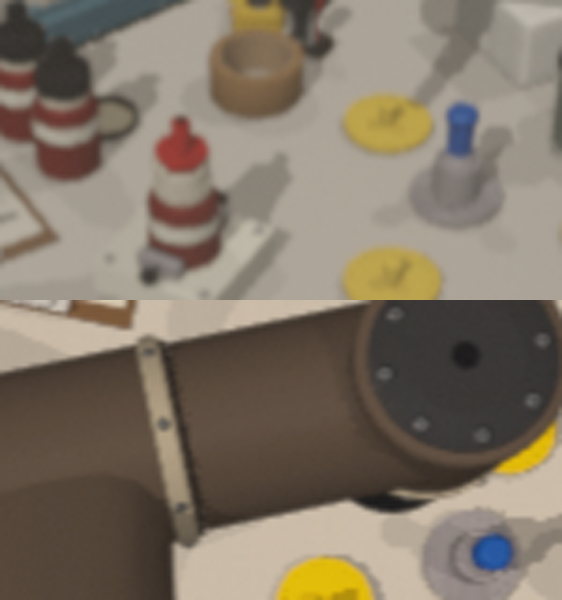

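The insert stands upright in the mouth (placed crop 182,150), with the flange top at z≈0.153 and the fingers clear. Next I'll refine the tool position in both views.

```bash
python3 - <<'E'
from h import *
a=np.linspace(0,6.28,181);C=(.478,-.2165)
for n in('scene','top'):
    f=grab(n);P=cloud(f);hsv=cv2.cvtColor(f['pixels'],cv2.COLOR_RGB2HSV).astype(int)
    near=(np.abs(P[...,0]-.478)<.05)&(np.abs(P[...,1]+.2165)<.05)
    m=near&(hsv[...,0]>100)&(hsv[...,0]<130)&(hsv[...,1]>80)&(P[...,2]>.096)
    v,u=np.nonzero(m);print(n,'knob',u.min()-.5,u.max()+.5,v.min()-.5,v.max()+.5)
    for z,r in((.112,.0165),(.098,.0165)):
        q=proj(f,np.c_[C[0]+r*np.cos(a),C[1]+r*np.sin(a),0*a+z]);print(' pred',z,q.min(0).round(1),q.max(0).round(1))
    m=near&(P[...,2]>.02)&(P[...,2]<.055)
    for w in np.unique(np.nonzero(m)[0]):
        k=np.nonzero(m[w])[0]; print('bell' if len(k)>3 else '-',w,k.min()-.5,k.max()+.5,end='; ')
    print()
    for z in(.052,.03):
        q=proj(f,np.c_[C[0]+.0235*np.cos(a),C[1]+.0235*np.sin(a),0*a+z]);print(' bellpred',z,q.min(0).round(1),q.max(0).round(1))
    print(proj(f,[[*C,.1],[C[0]+.01,C[1],.1],[C[0],C[1]+.01,.1]]).round(2).tolist())
E
```

```text
scene knob 314.5 321.5 172.5 180.5
 pred 0.112 [314.1 171.3] [323.3 176.9]
 pred 0.098 [313.8 174.4] [323. 180.]
- 184 312.5 313.5; - 185 311.5 321.5; - 186 310.5 322.5; bell 187 310.5 323.5; bell 188 311.5 323.5; bell 189 310.5 323.5; bell 190 310.5 323.5; bell 191 310.5 322.5; bell 192 309.5 322.5; bell 193 309.5 322.5; bell 194 310.5 322.5; bell 195 310.5 322.5; bell 196 310.5 322.5; bell 197 313.5 320.5; - 198 314.5 315.5; 
 bellpred 0.052 [311.1 183.2] [323.9 191.2]
 bellpred 0.03 [310.7 187.9] [323.5 195.9]
[[318.43, 176.73], [316.33, 175.52], [316.6, 177.91]]
top knob 321.5 331.5 211.5 221.5
 pred 0.112 [320.9 212.2] [331.2 222.4]
 pred 0.098 [320.1 212.5] [330.2 222.6]
bell 212 319.5 325.5; bell 213 317.5 322.5; bell 214 316.5 320.5; bell 215 315.5 320.5; - 216 315.5 318.5; - 217 315.5 318.5; bell 218 315.5 319.5; - 219 315.5 318.5; - 220 315.5 319.5; bell 221 315.5 319.5; bell 222 316.5 329.5; bell 223 317.5 327.5; bell 224 318.5 326.5; 
 bellpred 0.052 [315.4 211.5] [329.3 225.4]
 bellpred 0.03 [314.3 212. ] [327.9 225.6]
[[325.29, 217.55], [325.19, 214.48], [322.22, 217.57]]
```

Emit:
jog_arm:
  plan: [-0.326, -0.884, 0, 0, 0, 0, 1, -0.326, -0.884, 0, 0, 0, 0, 1, -0.326, -0.884, 0, 0, 0, 0, 1, -0.326, -0.884, 0, 0, 0, 0, 1, -0.326, -0.884, 0, 0, 0, 0, 1]

```text
clock: 10.22
position: [0.4828, -0.2157, 0.245]
orientation: [-3.141, 0.0, -2.83]
force: [1.2, -0.3, -0.5]
grip_width: 0.998
grasp_force: 0.0
```

Emit:
jog_arm:
  plan: [0, 0, -0.7, 0, 0, 0, 1, 0, 0, -0.8, 0, 0, 0, 1, 0, 0, -0.8, 0, 0, 0, 1, 0, 0, -0.5, 0, 0, 0, 1, 0, 0, 0, 0, 0, 0, 1]

```text
clock: 10.63
position: [0.4812, -0.2145, 0.1575]
orientation: [3.139, -0.005, -2.832]
force: [-0.1, 0.5, -0.0]
grip_width: 1.0
grasp_force: 0.0
```

```bash
python3 - <<'E'
from h import *
f=grab('scene');g=grab('top');save('c',f['pixels'][130:220,270:370],5);save('d',g['pixels'][170:260,280:380],5)
cv2.imwrite('pics/pre.png',cv2.resize(np.hstack([cv2.imread('pics/c.png'),cv2.imread('pics/d.png')]),(800,360)))
s=bot.sense();print(s['position'],s['force'])
E
```

```text
[ 0.4832247  -0.21506807  0.16097167] [ 0.01342516 -0.17950207  0.57809713]
```

View pics/pre.png

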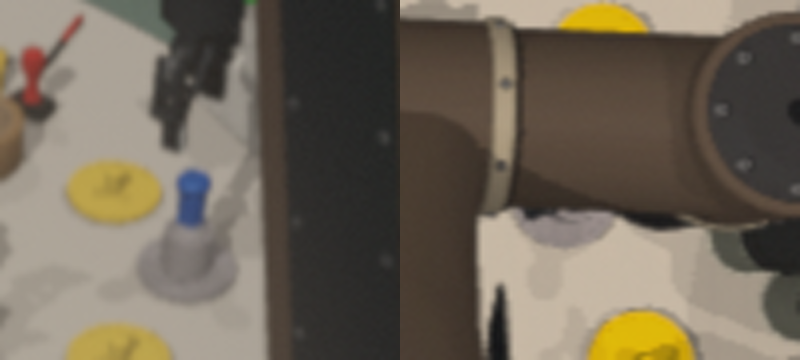

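The open hand is above the blue handle (pre crop 193,185), and the surroundings are clear. Descending to grasp.

Emit:
jog_arm:
  plan: [0, 0, -0.8, 0, 0, 0, 1, 0, 0, -0.8, 0, 0, 0, 1, 0, 0, -0.7, 0, 0, 0, 1, 0, 0, -0.5, 0, 0, 0, 1, 0, 0, -0.3, 0, 0, 0, 1]

```text
clock: 11.15
position: [0.4834, -0.2152, 0.0676]
orientation: [-3.141, 0.0, -2.831]
force: [0.1, -0.4, 0.6]
grip_width: 1.003
grasp_force: 0.0
```

Emit:
jog_arm:
  plan: [0, 0, -0.2, 0, 0, 0, 1, 0, 0, 0, 0, 0, 0, 0.3, 0, 0, 0, 0, 0, 0, 0, 0, 0, 0, 0, 0, 0, -0.2, 0, 0, 0, 0, 0, 0, -0.25]

```text
clock: 11.57
position: [0.4834, -0.2156, 0.0629]
orientation: [-3.141, 0.002, -2.832]
force: [0.1, -0.1, 0.7]
grip_width: 0.453
grasp_force: 0.0
```

Emit:
jog_arm:
  plan: [0, 0, 0, 0, 0, 0, -0.4, 0, 0, 0, 0, 0, 0, -0.5, 0, 0, 0, 0, 0, 0, -1, 0, 0, 0, 0, 0, 0, -1, 0, 0, 0, 0, 0, 0, -1]

```text
clock: 11.98
position: [0.4836, -0.2159, 0.0628]
orientation: [-3.14, 0.002, -2.831]
force: [-0.0, -1.7, 6.9]
grip_width: 0.328
grasp_force: 52.9
```

```bash
python3 - <<'E'
from h import *
s=bot.sense();print({k:np.round(s[k],4) for k in('position','orientation','force','ft_torque','grip_width','grasp_force')})
f=grab('scene');P=cloud(f)
near=(np.abs(P[...,0]-.478)<.05)&(np.abs(P[...,1]+.2165)<.05);m=near&(P[...,2]>.02)&(P[...,2]<.055)
for w in range(186,198):
    k=np.nonzero(m[w])[0]
    if len(k): print(w,k.min()-.5,k.max()+.5,end='; ')
E
```

```text
{'position': array([ 0.4836, -0.2159,  0.0628]), 'orientation': array([-3.1403e+00,  1.7000e-03, -2.8313e+00]), 'force': array([-0.0429, -1.7479,  6.919 ]), 'ft_torque': array([-0.4047, -0.0643,  0.0023]), 'grip_width': np.float64(0.3285), 'grasp_force': np.float64(52.89)}
186 321.5 322.5; 187 310.5 323.5; 188 310.5 323.5; 189 310.5 323.5; 190 310.5 322.5; 191 310.5 322.5; 192 309.5 322.5; 193 309.5 322.5; 194 310.5 322.5; 195 310.5 322.5; 196 311.5 321.5; 197 312.5 319.5;
```

Emit:
jog_arm:
  plan: [0, 0, 0.2, 0, 0, 0, -1, 0, 0, 0.4, 0, 0, 0, -1, 0, 0, 0.6, 0, 0, 0, -1, 0, 0, 0.8, 0, 0, 0, -1, 0, 0, 0.9, 0, 0, 0, -1]

```text
clock: 12.45
position: [0.481, -0.2151, 0.1485]
orientation: [3.14, -0.003, -2.832]
force: [1.1, -0.3, -2.0]
grip_width: 0.331
grasp_force: 54.5
```

Emit:
jog_arm:
  plan: [0, 0, 0.9, 0, 0, 0, -1, 0, 0, 0.9, 0, 0, 0, -1, 0, 0, 0.9, 0, 0, 0, -1, 0, 0, 0.8, 0, 0, 0, -1, 0, 0, 0.5, 0, 0, 0, -1]

```text
clock: 12.87
position: [0.4827, -0.2155, 0.2715]
orientation: [-3.141, 0.002, -2.832]
force: [0.5, 0.1, -1.9]
grip_width: 0.329
grasp_force: 54.5
```

```bash
python3 - <<'E'
from h import *
grab('scene');s=bot.sense();print({k:np.round(s[k],4) for k in('position','orientation','force','ft_torque','grip_width','grasp_force')})
E
```

```text
{'position': array([ 0.4837, -0.2159,  0.2738]), 'orientation': array([-3.1388,  0.0046, -2.8314]), 'force': array([1.4523, 0.2025, 0.9553]), 'ft_torque': array([-0.1761, -0.3105, -0.0086]), 'grip_width': np.float64(0.3327), 'grasp_force': np.float64(54.4518)}
```

Emit:
jog_arm:
  plan: [0.33, 0.893, 0, 0, 0, 0, -1, 0.33, 0.893, 0, 0, 0, 0, -1, 0.33, 0.893, 0, 0, 0, 0, -1, 0.33, 0.893, 0, 0, 0, 0, -1, 0.33, 0.893, 0, 0, 0, 0, -1]

```text
clock: 13.33
position: [0.5315, -0.0802, 0.268]
orientation: [3.141, -0.001, -2.832]
force: [0.9, -0.4, -2.1]
grip_width: 0.33
grasp_force: 56.0
```

Emit:
jog_arm:
  plan: [0.33, 0.893, 0, 0, 0, 0, -1, 0.33, 0.893, 0, 0, 0, 0, -1, 0.33, 0.893, 0, 0, 0, 0, -1, 0.33, 0.893, 0, 0, 0, 0, -1, 0.32, 0.89, 0, 0, 0, 0, -1]

```text
clock: 13.75
position: [0.5808, 0.0537, 0.2678]
orientation: [3.141, -0.002, -2.832]
force: [0.7, -0.0, -1.9]
grip_width: 0.327
grasp_force: 56.1
```

Emit:
jog_arm:
  plan: [0, 0, -0.4, 0, 0, 0, -1, 0, 0, -0.3, 0, 0, 0, -1, 0, 0, 0, 0, 0, 0, -1, 0, 0, 0, 0, 0, 0, -1, 0, 0, 0, 0, 0, 0, -1]

```text
clock: 14.17
position: [0.5811, 0.0515, 0.248]
orientation: [-3.141, -0.0, -2.833]
force: [0.2, -0.0, -2.4]
grip_width: 0.328
grasp_force: 56.5
```

```bash
python3 - <<'E'
from h import *
f=grab('scene');g=grab('top');save('e',f['pixels'][130:210,205:285],7);save('f',g['pixels'][145:225,205:285],7)
cv2.imwrite('pics/over.png',cv2.resize(np.hstack([cv2.imread('pics/e.png'),cv2.imread('pics/f.png')]),(800,400)))
s=bot.sense();print(s['position'],s['force'],s['orientation'])
P=cloud(f);near=(np.abs(P[...,0]-.58)<.06)&(np.abs(P[...,1]-.05)<.06)&(P[...,2]>.14)
for w in range(155,192):
    k=np.nonzero(near[w])[0]
    if len(k): print(w,k.min()-.5,k.max()+.5,(k.min()+k.max())/2,np.median(P[w,k,2]).round(3))
a=np.linspace(0,6.28,181);c=s['position']
q=proj(f,np.c_[c[0]+.0235*np.cos(a),c[1]+.0235*np.sin(a),0*a+c[2]-.05]);print('bellpred',q.min(0),q.max(0))
E
```

```text
[0.58142572 0.05163019 0.2484779 ] [-0.43579916 -0.42123291 -0.86523472] [-3.14156350e+00  8.79062563e-04 -2.83275990e+00]
155 230.5 247.5 239.0 0.295
156 232.5 247.5 240.0 0.286
157 235.5 247.5 241.5 0.28
158 235.5 247.5 241.5 0.275
159 235.5 247.5 241.5 0.272
160 235.5 247.5 241.5 0.269
161 235.5 247.5 241.5 0.263
162 235.5 249.5 242.5 0.258
163 235.5 250.5 243.0 0.253
164 236.5 250.5 243.5 0.249
165 236.5 250.5 243.5 0.242
166 236.5 250.5 243.5 0.24
167 236.5 250.5 243.5 0.238
168 236.5 251.5 244.0 0.237
169 236.5 251.5 244.0 0.234
170 236.5 251.5 244.0 0.23
171 236.5 251.5 244.0 0.226
172 236.5 251.5 244.0 0.221
173 237.5 251.5 244.5 0.217
174 237.5 251.5 244.5 0.212
175 237.5 251.5 244.5 0.208
176 237.5 250.5 244.0 0.205
177 237.5 250.5 244.0 0.202
178 238.5 249.5 244.0 0.199
179 239.5 246.5 243.0 0.196
180 239.5 245.5 242.5 0.176
181 238.5 247.5 243.0 0.169
182 236.5 248.5 242.5 0.159
183 236.5 249.5 243.0 0.157
184 235.5 250.5 243.0 0.155
185 235.5 250.5 243.0 0.155
186 235.5 250.5 243.0 0.152
187 235.5 249.5 242.5 0.153
188 235.5 248.5 242.0 0.153
189 235.5 249.5 242.5 0.151
190 236.5 249.5 243.0 0.143
191 238.5 245.5 242.0 0.143
bellpred [236.05807454 169.23036214] [250.32426339 177.80966535]
```

View pics/over.png

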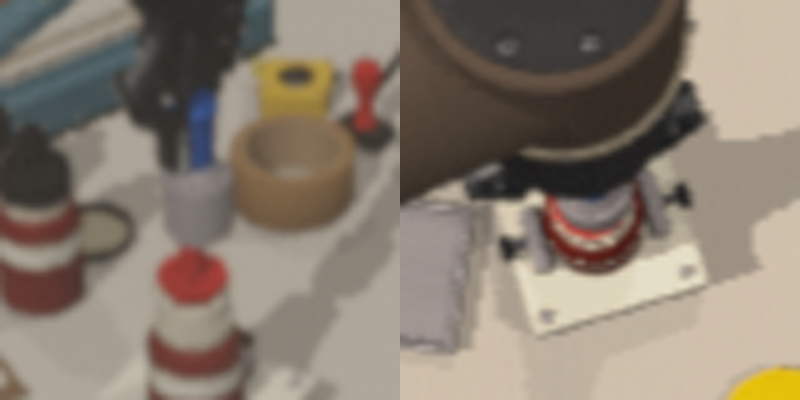

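The bell is over the spout (scene: bell 244.3 px, insert 243.0 px), so the tool sits about 3 mm toward -x in the grip. I'll correct that and lower it gently over the spout.

Emit:
jog_arm:
  plan: [0.115, 0.04, -0.1, 0, 0, 0, -1, 0, 0, -0.15, 0, 0, 0, -1, 0, 0, -0.1, 0, 0, 0, -1, 0, 0, -0.1, 0, 0, 0, -1, 0, 0, 0, 0, 0, 0, -1]

```text
clock: 14.68
position: [0.5844, 0.0533, 0.2333]
orientation: [3.141, -0.001, -2.832]
force: [-0.4, -0.1, -2.2]
grip_width: 0.334
grasp_force: 56.5
```

Emit:
jog_arm:
  plan: [0, 0, -0.07, 0, 0, 0, -1, 0, 0, -0.07, 0, 0, 0, -1, 0, 0, -0.07, 0, 0, 0, -1, 0, 0, -0.07, 0, 0, 0, -1, 0, 0, 0, 0, 0, 0, -1]

```text
clock: 15.1
position: [0.5846, 0.0535, 0.2254]
orientation: [3.141, -0.001, -2.832]
force: [-1.0, -0.4, -2.2]
grip_width: 0.33
grasp_force: 56.5
```

Emit:
jog_arm:
  plan: [0, 0, -0.07, 0, 0, 0, -1, 0, 0, -0.07, 0, 0, 0, -1, 0, 0, -0.07, 0, 0, 0, -1, 0, 0, -0.07, 0, 0, 0, -1, 0, 0, 0, 0, 0, 0, -1]

```text
clock: 15.52
position: [0.5846, 0.0534, 0.2169]
orientation: [3.142, -0.001, -2.832]
force: [0.8, 0.5, -3.3]
grip_width: 0.329
grasp_force: 56.5
```

Emit:
jog_arm:
  plan: [0, 0, -0.04, 0, 0, 0, -1, 0, 0, -0.04, 0, 0, 0, -1, 0, 0, -0.03, 0, 0, 0, -1, 0, 0, 0, 0, 0, 0, -1]

```text
clock: 15.85
position: [0.5847, 0.0535, 0.214]
orientation: [3.142, -0.0, -2.832]
force: [0.1, 0.4, -2.8]
grip_width: 0.331
grasp_force: 56.5
```

Emit:
jog_arm:
  plan: [0, 0, -0.03, 0, 0, 0, -1, 0, 0, -0.03, 0, 0, 0, -1, 0, 0, 0, 0, 0, 0, -1]

```text
clock: 16.1
position: [0.5847, 0.0535, 0.2122]
orientation: [3.142, -0.0, -2.832]
force: [-0.8, -0.5, -2.5]
grip_width: 0.329
grasp_force: 56.5
```

Emit:
jog_arm:
  plan: [0, 0, -0.03, 0, 0, 0, -1, 0, 0, -0.03, 0, 0, 0, -1, 0, 0, 0, 0, 0, 0, -1]

```text
clock: 16.35
position: [0.5847, 0.0535, 0.2104]
orientation: [3.142, -0.0, -2.832]
force: [-0.3, 0.3, -2.6]
grip_width: 0.325
grasp_force: 56.5
```

Emit:
jog_arm:
  plan: [0, 0, -0.03, 0, 0, 0, -1, 0, 0, -0.03, 0, 0, 0, -1, 0, 0, 0, 0, 0, 0, -1]

```text
clock: 16.6
position: [0.5848, 0.0535, 0.2086]
orientation: [3.142, -0.0, -2.832]
force: [-0.5, 0.1, -2.4]
grip_width: 0.33
grasp_force: 56.5
```

Emit:
jog_arm:
  plan: [0, 0, -0.03, 0, 0, 0, -1, 0, 0, 0, 0, 0, 0, -1]

```text
clock: 16.77
position: [0.585, 0.0535, 0.2081]
orientation: [-3.141, 0.001, -2.832]
force: [-0.7, -0.3, -0.8]
grip_width: 0.329
grasp_force: 56.4
```

Emit:
jog_arm:
  plan: [0, 0, -0.03, 0, 0, 0, -1, 0, 0, 0, 0, 0, 0, -1]

```text
clock: 16.93
position: [0.5853, 0.0536, 0.2076]
orientation: [-3.141, 0.001, -2.832]
force: [-1.3, -0.9, 1.6]
grip_width: 0.329
grasp_force: 56.0
```

Emit:
jog_arm:
  plan: [0, 0, -0.03, 0, 0, 0, -1, 0, 0, 0, 0, 0, 0, -1]

```text
clock: 17.1
position: [0.5851, 0.0536, 0.2065]
orientation: [-3.141, 0.001, -2.832]
force: [0.9, -0.4, 2.6]
grip_width: 0.327
grasp_force: 56.0
```

Emit:
jog_arm:
  plan: [0, 0, -0.03, 0, 0, 0, -1, 0, 0, -0.03, 0, 0, 0, -1, 0, 0, 0, 0, 0, 0, -1]

```text
clock: 17.35
position: [0.5848, 0.0535, 0.2042]
orientation: [-3.142, -0.0, -2.832]
force: [0.9, 0.2, 2.9]
grip_width: 0.325
grasp_force: 56.0
```

Emit:
jog_arm:
  plan: [0, 0, -0.03, 0, 0, 0, -1, 0, 0, 0, 0, 0, 0, -1]

```text
clock: 17.52
position: [0.5848, 0.0535, 0.2032]
orientation: [3.142, -0.0, -2.832]
force: [0.7, -0.3, 3.4]
grip_width: 0.329
grasp_force: 56.0
```

Emit:
jog_arm:
  plan: [0, 0, -0.03, 0, 0, 0, -1, 0, 0, 0, 0, 0, 0, -1]

```text
clock: 17.68
position: [0.5848, 0.0535, 0.2024]
orientation: [3.142, -0.0, -2.832]
force: [-0.5, 0.4, 3.1]
grip_width: 0.327
grasp_force: 56.0
```

Force is steady near 5 N net while the tool sinks, so the bottle is sliding down. I'll keep going in small steps.

Emit:
jog_arm:
  plan: [0, 0, -0.03, 0, 0, 0, -1, 0, 0, 0, 0, 0, 0, -1]

```text
clock: 17.85
position: [0.5851, 0.0535, 0.2019]
orientation: [-3.141, 0.001, -2.832]
force: [-0.3, 0.7, 4.9]
grip_width: 0.329
grasp_force: 55.8
```

Emit:
jog_arm:
  plan: [0, 0, -0.03, 0, 0, 0, -1, 0, 0, 0, 0, 0, 0, -1]

```text
clock: 18.02
position: [0.5854, 0.0536, 0.2014]
orientation: [-3.141, 0.001, -2.832]
force: [0.5, 0.3, 6.6]
grip_width: 0.323
grasp_force: 55.6
```

Emit:
jog_arm:
  plan: [0, 0, -0.03, 0, 0, 0, -1, 0, 0, 0, 0, 0, 0, -1]

```text
clock: 18.18
position: [0.5856, 0.0537, 0.2007]
orientation: [-3.141, 0.002, -2.831]
force: [-0.0, 0.1, 7.3]
grip_width: 0.325
grasp_force: 55.5
```

Emit:
jog_arm:
  plan: [0, 0, -0.03, 0, 0, 0, -1, 0, 0, 0, 0, 0, 0, -1]

```text
clock: 18.35
position: [0.5848, 0.0536, 0.199]
orientation: [3.141, 0.0, -2.832]
force: [0.3, -0.5, 1.2]
grip_width: 0.329
grasp_force: 56.2
```

Emit:
jog_arm:
  plan: [0, 0, -0.03, 0, 0, 0, -1, 0, 0, 0, 0, 0, 0, -1]

```text
clock: 18.52
position: [0.5838, 0.0534, 0.1967]
orientation: [3.141, -0.002, -2.832]
force: [-0.3, -0.2, -1.6]
grip_width: 0.328
grasp_force: 56.5
```

Emit:
jog_arm:
  plan: [0, 0, -0.02, 0, 0, 0, -1, 0, 0, 0, 0, 0, 0, -1]

```text
clock: 18.68
position: [0.5843, 0.0534, 0.1965]
orientation: [3.141, -0.002, -2.832]
force: [-0.8, -0.1, -2.3]
grip_width: 0.329
grasp_force: 56.5
```

Emit:
jog_arm:
  plan: [0, 0, -0.02, 0, 0, 0, -1, 0, 0, 0, 0, 0, 0, -1]

```text
clock: 18.85
position: [0.5846, 0.0535, 0.1964]
orientation: [3.142, -0.001, -2.832]
force: [0.4, -0.3, -2.0]
grip_width: 0.333
grasp_force: 56.5
```

Emit:
jog_arm:
  plan: [0, 0, -0.02, 0, 0, 0, -1, 0, 0, 0, 0, 0, 0, -1]

```text
clock: 19.02
position: [0.5847, 0.0535, 0.196]
orientation: [3.142, -0.0, -2.832]
force: [0.0, 0.2, -1.7]
grip_width: 0.329
grasp_force: 56.5
```

Emit:
jog_arm:
  plan: [0, 0, -0.02, 0, 0, 0, -1, 0, 0, 0, 0, 0, 0, -1]

```text
clock: 19.18
position: [0.5849, 0.0535, 0.1957]
orientation: [-3.141, 0.0, -2.832]
force: [-0.3, -0.2, -1.8]
grip_width: 0.329
grasp_force: 56.5
```

Emit:
jog_arm:
  plan: [0, 0, -0.02, 0, 0, 0, -1, 0, 0, 0, 0, 0, 0, -1]

```text
clock: 19.35
position: [0.5852, 0.0535, 0.1957]
orientation: [-3.141, 0.001, -2.832]
force: [-0.6, -1.0, 3.0]
grip_width: 0.324
grasp_force: 56.0
```

Emit:
jog_arm:
  plan: [0, 0, -0.02, 0, 0, 0, -1, 0, 0, 0, 0, 0, 0, -1]

```text
clock: 19.52
position: [0.5855, 0.0535, 0.1956]
orientation: [-3.141, 0.002, -2.831]
force: [-1.2, -0.1, 6.1]
grip_width: 0.328
grasp_force: 55.6
```

The insert clicked and the force is now rising with position fixed at 0.1956, so the flange is on the rim. I'll press a little harder and hold.

Emit:
jog_arm:
  plan: [0, 0, -0.02, 0, 0, 0, -1, 0, 0, 0, 0, 0, 0, -1]

```text
clock: 19.68
position: [0.5858, 0.0535, 0.1956]
orientation: [-3.141, 0.003, -2.831]
force: [-2.6, -0.1, 8.9]
grip_width: 0.33
grasp_force: 55.3
```

Emit:
jog_arm:
  plan: [0, 0, -0.02, 0, 0, 0, -1, 0, 0, 0, 0, 0, 0, -1]

```text
clock: 19.85
position: [0.5861, 0.0535, 0.1955]
orientation: [-3.141, 0.004, -2.831]
force: [-3.9, -1.3, 11.3]
grip_width: 0.329
grasp_force: 54.8
```

Emit:
jog_arm:
  plan: [0, 0, -0.02, 0, 0, 0, -1, 0, 0, 0, 0, 0, 0, -1, 0, 0, 0, 0, 0, 0, -1]

```text
clock: 20.1
position: [0.5863, 0.0534, 0.1955]
orientation: [-3.14, 0.004, -2.831]
force: [-3.4, -1.5, 13.6]
grip_width: 0.327
grasp_force: 54.2
```

Emit:
jog_arm:
  plan: [0, 0, 0.1, 0, 0, 0, -1, 0, 0, 0.2, 0, 0, 0, -1, 0, 0, 0.4, 0, 0, 0, -1, 0, 0, 0.6, 0, 0, 0, -1, 0, 0, 0.6, 0, 0, 0, -1]

```text
clock: 20.52
position: [0.5842, 0.0534, 0.2494]
orientation: [3.141, -0.002, -2.832]
force: [0.1, 0.3, -2.4]
grip_width: 0.325
grasp_force: 57.1
```

Emit:
jog_arm:
  plan: [0, 0, 0.5, 0, 0, 0, -1, 0, 0, 0.2, 0, 0, 0, -1, 0, 0, 0, 0, 0, 0, -1, 0, 0, 0, 0, 0, 0, -1, 0, 0, 0, 0, 0, 0, -1]

```text
clock: 20.93
position: [0.5841, 0.0534, 0.2692]
orientation: [3.141, -0.002, -2.832]
force: [-1.1, -0.2, -2.4]
grip_width: 0.327
grasp_force: 57.1
```

```bash
python3 - <<'E'
from h import *
f=grab('scene');save('home',f['pixels'][140:220,200:290],5)
P=cloud(f);hsv=cv2.cvtColor(f['pixels'],cv2.COLOR_RGB2HSV).astype(int)
m=((hsv[...,0]<9)|(hsv[...,0]>170))&(hsv[...,1]>140)&(P[...,2]>.125)&(P[...,2]<.2)&(np.abs(P[...,0]-.58)<.05)&(np.abs(P[...,1]-.05)<.05)
print(P[m].mean(0),np.nanpercentile(P[m][:,2],[10,25,50,75,95]).round(4))
k=np.nonzero(m);print(k[1].min(),k[1].max(),k[0].min(),k[0].max())
s=bot.sense();print({q:np.round(s[q],4) for q in('position','orientation','force','ft_torque','grip_width')})
near=(np.abs(P[...,0]-.58)<.06)&(np.abs(P[...,1]-.05)<.06)&(P[...,2]>.19)
for w in range(158,182,2):
    k=np.nonzero(near[w])[0]
    if len(k): print(w,k.min()-.5,k.max()+.5,np.median(P[w,k,2]).round(3),end='; ')
E
```

```text
[0.57754063 0.05708472 0.14649002] [0.1374 0.1387 0.1416 0.153  0.1686]
237 249 181 191
{'position': array([0.5842, 0.0534, 0.2692]), 'orientation': array([ 3.1414e+00, -2.2000e-03, -2.8319e+00]), 'force': array([-0.2218, -0.1905, -2.3991]), 'ft_torque': array([-0.0171, -0.0428,  0.0099]), 'grip_width': np.float64(0.3248)}
158 234.5 249.5 0.272; 160 235.5 249.5 0.262; 162 235.5 249.5 0.257; 164 235.5 250.5 0.252; 166 235.5 250.5 0.245; 168 235.5 250.5 0.237; 170 235.5 250.5 0.228; 172 236.5 248.5 0.22; 174 240.5 244.5 0.214;
```

View pics/home.png

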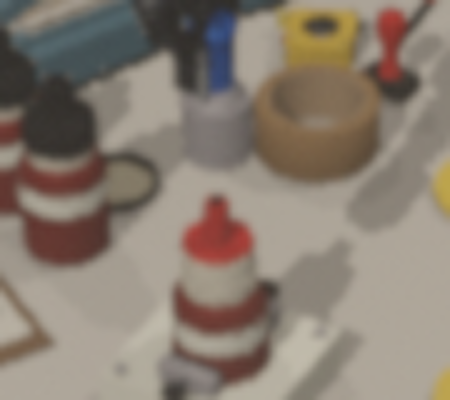

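The insert is home: flange on the rim in the home crop (218,240), with its top about 12.5 mm lower than before, which is slide plus click. Now I'll return the tool to its pick pose.

Emit:
jog_arm:
  plan: [-0.335, -0.898, 0, 0, 0, 0, -1, -0.335, -0.898, 0, 0, 0, 0, -1, -0.335, -0.898, 0, 0, 0, 0, -1, -0.335, -0.898, 0, 0, 0, 0, -1, -0.335, -0.898, 0, 0, 0, 0, -1]

```text
clock: 21.4
position: [0.5335, -0.0822, 0.2696]
orientation: [3.141, -0.002, -2.831]
force: [0.7, -0.7, -1.3]
grip_width: 0.329
grasp_force: 57.4
```

Emit:
jog_arm:
  plan: [-0.335, -0.898, 0, 0, 0, 0, -1, -0.335, -0.898, 0, 0, 0, 0, -1, -0.335, -0.898, 0, 0, 0, 0, -1, -0.335, -0.898, 0, 0, 0, 0, -1, -0.335, -0.898, 0, 0, 0, 0, -1]

```text
clock: 21.82
position: [0.4832, -0.217, 0.2697]
orientation: [3.141, -0.001, -2.832]
force: [0.2, 0.6, -2.7]
grip_width: 0.328
grasp_force: 57.4
```

Emit:
jog_arm:
  plan: [0, 0, -0.9, 0, 0, 0, -1, 0, 0, -0.9, 0, 0, 0, -1, 0, 0, -0.9, 0, 0, 0, -1, 0, 0, -0.9, 0, 0, 0, -1, 0, 0, -0.6, 0, 0, 0, -1]

```text
clock: 22.23
position: [0.4824, -0.2157, 0.1413]
orientation: [3.14, -0.003, -2.833]
force: [-0.5, 0.0, -2.2]
grip_width: 0.325
grasp_force: 57.8
```

Emit:
jog_arm:
  plan: [0, 0, -0.9, 0, 0, 0, -1, 0, 0, -0.5, 0, 0, 0, -1, 0, 0, 0, 0, 0, 0, -1, 0, 0, 0, 0, 0, 0, -1, 0, 0, 0, 0, 0, 0, -1]

```text
clock: 22.65
position: [0.4849, -0.2161, 0.1033]
orientation: [-3.141, 0.0, -2.831]
force: [0.6, -0.3, -2.1]
grip_width: 0.327
grasp_force: 58.0
```

```bash
python3 - <<'E'
from h import *
f=grab('scene');P=cloud(f);s=bot.sense();c=s['position'];print({q:np.round(s[q],4) for q in('position','orientation','force')})
near=(np.abs(P[...,0]-.478)<.06)&(np.abs(P[...,1]+.2165)<.06)&(P[...,2]>.035)&(P[...,2]<.085)
for w in range(170,192):
    k=np.nonzero(near[w])[0]
    if len(k): print(w,k.min()-.5,k.max()+.5,np.median(P[w,k,2]).round(3),end='; ')
a=np.linspace(0,6.28,181)
q=proj(f,np.c_[c[0]+.0235*np.cos(a),c[1]+.0235*np.sin(a),0*a+c[2]-.04]);print('tcp-axis bell',q.min(0),q.max(0))
E
```

```text
{'position': array([ 0.4852, -0.2161,  0.1037]), 'orientation': array([-3.1407e+00,  1.4000e-03, -2.8315e+00]), 'force': array([ 0.0735, -0.5087, -1.4027])}
180 310.5 311.5 0.083; 181 310.5 311.5 0.082; 182 310.5 323.5 0.082; 183 310.5 322.5 0.082; 184 310.5 323.5 0.076; 185 310.5 323.5 0.076; 186 310.5 323.5 0.071; 187 310.5 323.5 0.066; 188 310.5 323.5 0.062; 189 311.5 323.5 0.058; 190 312.5 322.5 0.054; 191 314.5 320.5 0.051; tcp-axis bell [309.72439357 179.89177202] [322.59853272 187.84579238]
```

Emit:
jog_arm:
  plan: [-0.05, 0, -0.2, 0, 0, 0, -1, 0, 0, -0.3, 0, 0, 0, -1, 0, 0, -0.3, 0, 0, 0, -1, 0, 0, -0.3, 0, 0, 0, -1, 0, 0, -0.1, 0, 0, 0, -1]

```text
clock: 23.12
position: [0.4817, -0.2157, 0.0647]
orientation: [3.14, -0.002, -2.832]
force: [-0.5, 1.2, -1.7]
grip_width: 0.329
grasp_force: 58.0
```

Emit:
jog_arm:
  plan: [0, 0, 0, 0, 0, 0, -1, 0, 0, -0.05, 0, 0, 0, -1, 0, 0, 0, 0, 0, 0, -1]

```text
clock: 23.37
position: [0.483, -0.2159, 0.065]
orientation: [-3.142, -0.0, -2.832]
force: [0.9, 0.4, -1.4]
grip_width: 0.329
grasp_force: 58.0
```

Emit:
jog_arm:
  plan: [0, 0, -0.04, 0, 0, 0, -1, 0, 0, 0, 0, 0, 0, -1]

```text
clock: 23.53
position: [0.4829, -0.2159, 0.064]
orientation: [-3.141, 0.0, -2.832]
force: [0.3, 0.0, -2.1]
grip_width: 0.33
grasp_force: 58.0
```

Emit:
jog_arm:
  plan: [0, 0, -0.03, 0, 0, 0, -1, 0, 0, 0, 0, 0, 0, -1]

```text
clock: 23.7
position: [0.4829, -0.2159, 0.0631]
orientation: [-3.141, 0.0, -2.832]
force: [0.6, 0.2, -2.6]
grip_width: 0.331
grasp_force: 58.0
```

Emit:
jog_arm:
  plan: [0, 0, -0.03, 0, 0, 0, -1, 0, 0, 0, 0, 0, 0, -1]

```text
clock: 23.87
position: [0.4834, -0.2161, 0.0629]
orientation: [-3.141, 0.001, -2.831]
force: [-1.9, 0.7, 4.8]
grip_width: 0.326
grasp_force: 57.2
```

Contact came at the pick height, so I'll release and withdraw upward.

Emit:
jog_arm:
  plan: [0, 0, 0.02, 0, 0, 0, -0.2, 0, 0, 0, 0, 0, 0, 0.2, 0, 0, 0, 0, 0, 0, 0.6, 0, 0, 0, 0, 0, 0, 1, 0, 0, 0, 0, 0, 0, 1]

```text
clock: 24.28
position: [0.4828, -0.2159, 0.0627]
orientation: [3.142, 0.0, -2.832]
force: [0.4, -0.7, 0.3]
grip_width: 0.938
grasp_force: 0.0
```

Emit:
jog_arm:
  plan: [0, 0, 0.2, 0, 0, 0, 1, 0, 0, 0.6, 0, 0, 0, 1, 0, 0, 0.9, 0, 0, 0, 1, 0, 0, 0.9, 0, 0, 0, 1, 0, 0, 0.9, 0, 0, 0, 1]

```text
clock: 24.7
position: [0.4825, -0.2159, 0.1692]
orientation: [3.142, -0.0, -2.832]
force: [0.5, 0.2, -0.5]
grip_width: 1.001
grasp_force: 0.0
```

Emit:
jog_arm:
  plan: [0, 0, 0.8, 0, 0, 0, 1, 0, 0, 0.4, 0, 0, 0, 1, 0, 0, 0, 0, 0, 0, 1, 0, 0, 0, 0, 0, 0, 1, 0, 0, 0, 0, 0, 0, 1]

```text
clock: 25.12
position: [0.4823, -0.2157, 0.2032]
orientation: [3.141, -0.001, -2.832]
force: [-0.4, -0.2, -0.6]
grip_width: 0.997
grasp_force: 0.0
```

```bash
python3 - <<'E'
from h import *
f=grab('scene');P=cloud(f);s=bot.sense();print({q:np.round(s[q],4) for q in('clock','position','force','grip_width')})
near=(np.abs(P[...,0]-.478)<.05)&(np.abs(P[...,1]+.2165)<.05)
hsv=cv2.cvtColor(f['pixels'],cv2.COLOR_RGB2HSV).astype(int)
m=near&(hsv[...,0]>100)&(hsv[...,0]<130)&(hsv[...,1]>80)&(P[...,2]>.096)
v,u=np.nonzero(m);print('knob',u.min()-.5,u.max()+.5,v.min()-.5,v.max()+.5,'was 314.5 321.5 172.5 180.5',np.nanmax(P[m][:,2]))
m=near&(P[...,2]>.02)&(P[...,2]<.055)
for w in range(187,198,3):
    k=np.nonzero(m[w])[0]; print(w,k.min()-.5,k.max()+.5,end='; ')
E
```

```text
{'clock': np.float64(25.1667), 'position': array([ 0.4822, -0.2157,  0.2028]), 'force': array([ 0.9911, -0.0203, -0.2801]), 'grip_width': np.float64(0.9967)}
knob 314.5 322.5 172.5 180.5 was 314.5 321.5 172.5 180.5 0.11466593981212124
187 311.5 323.5; 190 310.5 323.5; 193 310.5 323.5; 196 312.5 323.5;
```

```bash
python3 -c "
from plant import bot;print(bot.hand_in())"
```

```text
the job is handed in; nothing more can be done
None
```

I handed the job in at about 25 s: the insert clicked home with its flange on the rim (about 16 N at the last reading), the tool is back upright on its post, and the robot touches nothing; the hand-in returned no verdict.

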